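Sweep the offcuts off the cutting board into the scrap tray

ROBOT

A 7-joint arm with a two-finger parallel gripper is mounted at the origin on the work surface. World frame = base frame: x ahead of the robot, y to its left, z up, the work surface at z = 0. Lengths are in m, angles in rad, forces in N, time in s.
With the tool pointing down it reaches from about 0.4 to 0.925 m from the base axis. Payload 4.1 kg.
Tool frame: the origin (TCP) lies on the front face of the gripper's body, between the roots of the fingers; the fingertips stand 73 mm ahead of it and the grasp point (between the pads) lies 54 mm ahead of it; z points along the fingers, y is the line along which they close (so a half turn about z gives the same grasp; the last joint's range is limited). The gripper opens to 85 mm and grips with 20 to 120 N. Pads are 22 mm wide; open, the fingers measure 114 mm over their backs; the gripper's body (76 mm by 85 mm) begins 54 mm behind the grasp point. The pads swing forward as they close: fully open they stand 13 mm farther back than shut.
Start: joints at [-1.402, 0.398, 0.045, 1.537, -0.019, 1.207, -0.051], TCP at [0.172, 0.627, 0.304] pointing down, gripper open.
Joint ranges: [-2.82, 2.82], [-0.49, 2.23], [-1.37, 1.46], [0, 2.46], [-1.36, 4.5], [0.23, 2], [-2.94, 2.94]. Speed limits (rad/s): [2.57, 2.57, 3.14, 3.14, 3.14, 3.14, 3.14].

INTERFACE

Orientations are given as [roll, pitch, yaw] about the fixed x, y, z axes, in that order (R = Rz(yaw) Ry(pitch) Rx(roll)).
In Python, from plant import env gives the robot as it stands.
- The arm moves only by the tool play_rows, never from a script. Its argument "moves" is a list of rows, each a list of 3 entries, a list of its own where there are three numbers: the finger opening in cm, from 0 to 8.54, then the shift along the tool's x, y, z in cm, then the turn, a rotation vector about the tool's x, y, z in degrees. A call has 1 to 5 rows; each row is the pose to reach, as a shift and turn from the pose commanded when the call began, along the tool's axes at that moment; what a row does not reach only later rows make up. A row lasts 1/8 s, in which the tool goes at most 62.5 mm and 10.7 degrees, less where a joint would pass 70% of its speed; a pose out of reach is approached as far as the arm can. A call with a gripper value outside its range is refused whole. The fingers move at their own pace and stop on an object; "force" is the grip in N (left out, the last holds). Time passes only in rows, so rows that repeat a pose let the fingers close. It gives the time, the measured TCP pose, the force, the opening and the grip force at its end, in the units of the state.
- env.get_state(): the state, without advancing time (a new reading comes with each control period).
- env.read_camera(name): name is "scene" or "top" or "wrist"; returns a dict with "frame" (480x640x3 uint8, red, green, blue), "depth" (480x640 float32, m along the optical axis (not along the pixel's ray), 0 where there is no reading), "vfov" (degrees; the focal length in pixels is half the picture's height over the tangent of half this angle, whatever the lens; pixels are square), "cx", "cy" (the principal point, pixels), "dist_coeffs" ([k1, k2, p1, p2, k3] as OpenCV has them; the pictures are not rectified), "R" (3x3) and "t" (3): a world point X has camera coordinates R X + t. Camera axes: x right, y down, z forward; pixel columns grow to the right and rows downward; lengths in m; the calibration is good to about 2 mm. A picture is of the moment at which its call begins.
- env.close_job(): hands the job in; it is judged then, once.
The state is a dict: "clock": time; "q": joint angles; "dq": joint speeds; "joint_efforts": joint torques, N m; "position": TCP position; "tcp_rot": TCP orientation; "wrist_force": force on the tool from outside, world axes, zero at the start; "wrist_torque": the same for the moment, N m; "width": opening from 0.0 (shut) to 1.0 (fully open); "grasp_force": force on a finger pad.
Only numpy, scipy, OpenCV 4.12 (cv2) and the standard library are available. Lean on these libraries where they do the work, as an engineer would, in place of code of your own. Each camera call takes 0.05 s, during which the arm holds its last target. There are 200 camera calls.

TASK

Clear the cutting board: with the fingertips, sweep the three small wooden offcuts along the board and over its edge into the empty open tray at one end of the board, so that all three lie inside it. Only push them; never pick one up. Leave the finished turned knob standing where it is on the board, and do not disturb the jar or the hammer.

Things in the scene. Friction and masses are not known exactly. Their poses are not given: they have to be found in the camera images.
- board: White cutting board with a red band along its near and far edges, fixed, 220 mm (its x, away from the robot) by 320 mm (its y, across), flat top 62 mm above the table, no rim. Origin: centre of its underside at table height; z up. It is turned by up to about 15 degrees.
- tray: Empty open plywood tray, fixed to the table, where the offcuts go. 210 mm (its x) by 100 mm (its y), walls 4 mm thick, rim 50 mm above the table (12 mm below the board's top), inner floor 4 mm above the table. It stands lengthwise along one y end of the board, 2 mm from it and parallel to it: at the board's +y end or its -y end, differing from start to start; its centre is 212 mm from the board's centre. Origin: centre of its underside.
- knob_tray: Tray of the same outside size and material, fixed at the other y end of the board, divided into four compartments and holding seven finished dark turned knobs (tops 36 mm above the table). Not for offcuts. Origin: centre of its underside.
- block: Oblong offcut of wood lying loose on the board, 45 mm (its x) by 24 mm (its y), 14 mm high, 12 to 20 g. Origin: centre of its underside. It slides when pushed. The three offcuts start on the half of the board nearer the robot, their centres at least 70 mm apart.
- disc: Slice of a dowel lying flat and loose on the board, 32 mm across, 14 mm high, 10 to 17 g. Origin: centre of its underside. Slides when pushed.
- ell: L-shaped offcut lying loose on the board, 36 mm by 36 mm over all, both arms 16 mm wide, 14 mm high, 12 to 20 g. Origin: centre of the underside of the 36 mm square around it. The arms run along the square's -y side and its -x side. Slides when pushed.
- knob: Finished dark turned wooden knob standing on the half of the board farther from the robot, 70 to 85 mm from the board's middle line; 32 mm across, 32 mm high, 50 g. To be left standing where it is. Origin: centre of its foot.
- jar: Closed jar standing on the table beyond the far edge of the board, 60 mm across, 85 mm high. Bystander. Origin: centre of its underside.
- hammer: Hammer lying on the table beyond the far edge of the board, roughly parallel to that edge. 260 mm long, head 88 mm across, 26 mm high. Bystander. Its x runs along the handle towards the head; origin: middle of its length, at table height.

How it is judged:
By the outcome, as a careful person would: the job done as asked, in the order asked, and still so for the second after the job is handed in, with the robot touching nothing.
It also fails if it takes over 61 s, if anything falls off the work surface, if the arm or the gripper's body presses on something with over 40 N, if the wrist force passes 120 N, or if a joint passes its speed limit or range.

## Working session

There is one attempt and no reset: what is moved stays moved. The work goes in short steps, Python scripts to look and compute and a tool call to move; the robot and the scene stay as the last step left them, time stands still between calls to the robot, and variables do not carry over. Pictures are saved under pics/ and viewed, at most 10 in all, crops included, and the job is handed in when it is done.

Besides the shell and the picture viewer there is one more tool, called after "Request:" as name([rows], argument=value, ...), one row to a line, values as JSON. play_rows: Moves the arm, as the interface text tells. Its arguments: {"type":"object","properties":{"moves":{"type":"array"},"force":{"type":"number"}},"required":["moves"]}

```bash
mkdir -p pics; ls; cat > h.py <<'E'
import numpy as np, cv2
from plant import env
def cam(n):
    c=env.read_camera(n); f=240/np.tan(np.radians(c["vfov"])/2)
    c["K"]=np.array([[f,0,c["cx"]],[0,f,c["cy"]],[0,0,1]]); c["R"]=np.array(c["R"]); c["t"]=np.array(c["t"]); c["d"]=np.array(c["dist_coeffs"],float)
    return c
def ray(c,uv,z):
    uv=np.array(uv,float).reshape(-1,1,2)
    p=cv2.undistortPoints(uv,c["K"],c["d"]).reshape(-1,2)
    r=np.c_[p,np.ones(len(p))]@c["R"]; o=-c["R"].T@c["t"]
    return o+r*((z-o[2])/r[:,2])[:,None]
def proj(c,X):
    return cv2.projectPoints(np.array(X,float).reshape(-1,1,3),cv2.Rodrigues(c["R"])[0],c["t"],c["K"],c["d"])[0].reshape(-1,2)
E
python3 - <<'E'
from h import *
for n in("top","scene"):
    c=cam(n); cv2.imwrite(f"pics/{n}0.png",c["frame"][:,:,::-1]); print(n,c["K"],c["d"],-c["R"].T@c["t"])
s=env.get_state(); print({k:s[k] for k in("clock","position","tcp_rot","q","width","wrist_force")})
E
```

```text
pics
top [[461.9288316    0.         320.24092005]
 [  0.         461.9288316  231.96292812]
 [  0.           0.           1.        ]] [-0.12023636  0.          0.          0.          0.        ] [0.55654468 0.03118779 0.8304997 ]
scene [[463.68504658   0.         318.33308767]
 [  0.         463.68504658 242.88993012]
 [  0.           0.           1.        ]] [-0.05387951  0.          0.          0.          0.        ] [ 0.90427378 -0.2660927   0.61137171]
{'clock': 0.1, 'position': array([0.17185898, 0.62641953, 0.30296451]), 'tcp_rot': array([-3.13984175e+00,  1.19224453e-04,  2.87386993e+00]), 'q': array([-1.40198609,  0.39913449,  0.04504573,  1.53773665, -0.01870723,
        1.20689814, -0.05071368]), 'width': 0.9957847736926739, 'wrist_force': array([ 0.47207371, -0.15321316, -0.44925099])}
```

View pics/top0.png

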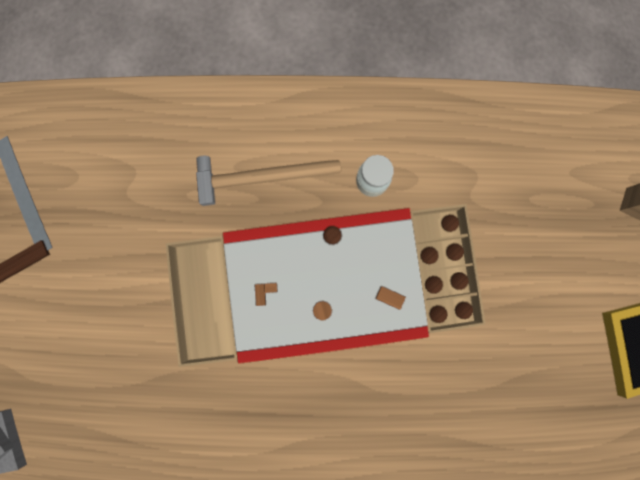

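View pics/scene0.png

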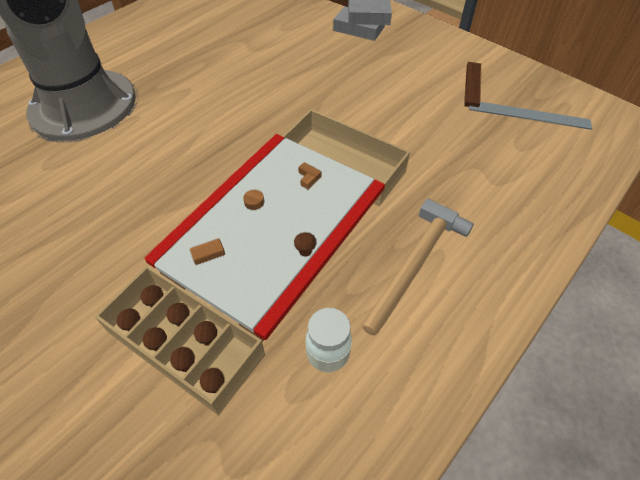

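The top view has +x up and +y left. The empty tray is at the left (203,300), the +y end. The ell is at (265,293), the disc at (322,310), the block at (391,298) and the knob at (332,235). The scene view agrees. Next I'll measure these.

```bash
cat > m.py <<'E'
from h import *
def comps(m,a0,a1):
    n,l,s,ce=cv2.connectedComponentsWithStats(m.astype(np.uint8)); return [(l==i) for i in range(1,n) if a0<s[i,4]<a1]
def measure():
    c=cam("top"); hsv=cv2.cvtColor(c["frame"],cv2.COLOR_RGB2HSV); H,S,V=[hsv[...,i].astype(int) for i in range(3)]
    red=((H<6)|(H>174))&(S>170)&(V>110)
    pts=np.concatenate([np.argwhere(k)[:,::-1] for k in comps(red,400,9000)])
    W=ray(c,pts,.062)[:,:2].astype(np.float32); r=cv2.minAreaRect(W); B=cv2.boxPoints(r)
    ctr=np.array(r[0]); e=[B[1]-B[0],B[2]-B[1]]; e.sort(key=np.linalg.norm); ex=e[0]/np.linalg.norm(e[0]); ex=ex if ex[0]>0 else -ex
    print("board",ctr.round(4),"size",np.round(r[1],4),"yaw",np.degrees(np.arctan2(ex[1],ex[0])).round(2))
    R=np.array([ex,[-ex[1],ex[0]]])
    for k in comps((S>90)&~red,60,1500):
        cs=np.argwhere(k)[:,::-1]
        w=ray(c,cs,.076)[:,:2]; b=(w.mean(0)-ctr)@R.T
        if abs(b[0])<.12 and abs(b[1])<.26:
            q=cv2.minAreaRect(((w-ctr)@R.T).astype(np.float32))
            print("n",len(cs),"rgb",c["frame"][k].mean(0).round(),"px",cs.mean(0).round(),"board xy",b.round(4),"world",w.mean(0).round(4),"rect",np.round(q[1],3),round(q[2],1))
    return c,ctr,R
if __name__=="__main__": measure()
E
python3 m.py
```

```text
board [0.5567 0.0175] size [0.2171 0.3164] yaw 8.17
n 284 rgb [136.  95.  64.] px [263. 292.] board xy [0.0009 0.1007] world [0.5433 0.1172] rect [0.034 0.032] 82.8
n 348 rgb [142.  99.  67.] px [390. 297.] board xy [-0.0356 -0.1026] world [ 0.536  -0.0892] rect [0.043 0.022] 58.0
n 251 rgb [139.  97.  65.] px [322. 310.] board xy [-0.041   0.0104] world [0.5147 0.0219] rect [0.026 0.027] 82.3
```

Request:
play_rows([
  [2,[-5,-4.3,0],[0,0,7]],
  [2,[-10,-8.6,0],[0,0,16]],
  [2,[-15,-13,0],[0,0,25]],
  [2,[-20,-17.2,0],[0,0,34]],
  [2,[-25,-21.5,0],[0,0,43]],
])

```text
clock: 0.78
position: [0.3474, 0.3657, 0.3039]
tcp_rot: [3.141, -0.0, 2.118]
wrist_force: [0.9, -0.5, 0.7]
width: 0.233
grasp_force: 0.0
```

```bash
cat > d.py <<'E'
# usage: d.py bx by ztcp : remaining shift in tool axes (cm) and turn (deg)
from h import *; import sys
from scipy.spatial.transform import Rotation as Ro
bx,by,z=map(float,sys.argv[1:4]); a=np.radians(8.17); c,s=np.cos(a),np.sin(a)
T=np.array([.5567+bx*c-by*s,.0175+bx*s+by*c,z]); st=env.get_state(); P=np.array(st["position"])
R=Ro.from_euler("xyz",st["tcp_rot"]); G=Ro.from_euler("xyz",[np.pi,0,np.pi/2+a])
v=P-[.5567,.0175,0]
print("shift cm",(R.inv().apply(T-P)*100).round(2),"turn",(R.inv()*G).as_rotvec(degrees=True).round(1),"board now",np.round([v[0]*c+v[1]*s,-v[0]*s+v[1]*c,v[2]],4),"w",round(st["width"],3),"F",np.round(st["wrist_force"],1),"t",st["clock"],"q7",round(st["q"][6],2))
E
python3 d.py -.002 .055 .2
```

```text
shift cm [-35.5    1.72  10.38] turn [ 0.  -0.  23.2] board now [-0.1577  0.3744  0.3039] w 0.233 F [ 0.9 -0.5  0.7] t 0.775 q7 -0.3
```

Request:
play_rows([
  [2,[-6,0.3,2],[0,0,6]],
  [2,[-12,0.6,4],[0,0,12]],
  [2,[-18,0.9,6],[0,0,18]],
  [2,[-24,1.2,8],[0,0,23]],
  [2,[-29,1.5,10],[0,0,23]],
])

```text
clock: 1.4
position: [0.5124, 0.127, 0.2034]
tcp_rot: [3.141, -0.0, 1.721]
wrist_force: [0.7, 1.1, 0.1]
width: 0.234
grasp_force: 0.0
```

Request:
play_rows([
  [2,[0,0,0],[0,0,0]],
  [2,[0,0,0],[0,0,0]],
])

```text
clock: 1.65
position: [0.5112, 0.1292, 0.2037]
tcp_rot: [-3.141, -0.001, 1.722]
wrist_force: [0.2, 0.3, -0.8]
width: 0.233
grasp_force: 0.0
```

```bash
python3 d.py -.002 .055 .139; python3 m.py; python3 -c "
from h import *
c=cam('wrist');cv2.imwrite('pics/w1.png',c['frame'][:,:,::-1])
c=cam('top');cv2.imwrite('pics/t1.png',c['frame'][:,:,::-1])"
```

```text
shift cm [-6.23  2.67  6.46] turn [-0.  -0.   0.5] board now [-0.0292  0.117   0.2037] w 0.233 F [ 0.2  0.3 -0.8] t 1.65 q7 0.01
board [0.5568 0.0175] size [0.2169 0.3164] yaw 8.17
n 312 rgb [105.  60.  48.] px [332. 233.] board xy [ 0.0818 -0.0225] world [0.6409 0.0068] rect [0.148 0.029] 86.6
n 271 rgb [141.  98.  67.] px [264. 291.] board xy [0.0015 0.1001] world [0.5441 0.1167] rect [0.034 0.034] 83.0
n 347 rgb [152. 106.  72.] px [390. 298.] board xy [-0.0357 -0.1026] world [ 0.536  -0.0892] rect [0.043 0.022] 58.0
n 251 rgb [148. 104.  70.] px [322. 310.] board xy [-0.041   0.0103] world [0.5147 0.0219] rect [0.026 0.027] 82.3
```

View pics/t1.png

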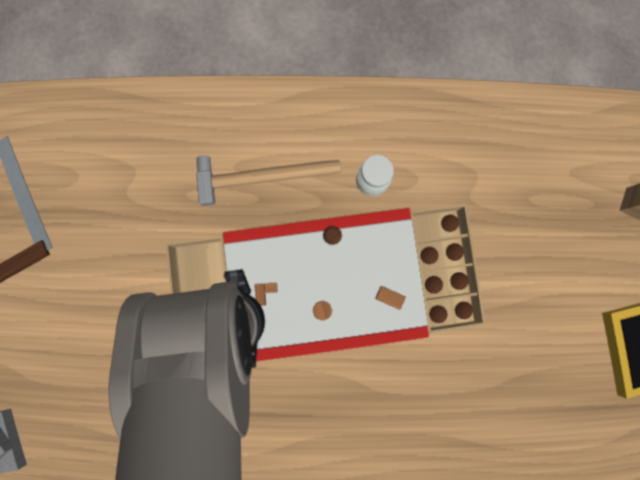

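Request:
play_rows([
  [2,[-3,1.3,0],[0,0,0.5]],
  [2,[-6.2,2.7,1],[0,0,0.5]],
  [2,[-6.2,2.7,3],[0,0,0.5]],
  [2,[-6.2,2.7,5],[0,0,0.5]],
  [2,[-6.2,2.7,5],[0,0,0.5]],
])

```text
clock: 2.42
position: [0.5463, 0.0728, 0.153]
tcp_rot: [-3.139, -0.0, 1.716]
wrist_force: [0.5, -0.0, 0.4]
width: 0.237
grasp_force: 0.0
```

```bash
python3 d.py -.002 .055 .139;  python3 -c "
from h import *
c=cam('scene');cv2.imwrite('pics/s1.png',cv2.resize(c['frame'][60:320,80:460,::-1],None,fx=2,fy=2))"
```

```text
shift cm [-0.12  0.04  1.4 ] turn [-0.2 -0.   0.1] board now [-0.0024  0.0562  0.153 ] w 0.237 F [ 0.5 -0.   0.4] t 2.425 q7 0.18
```

View pics/s1.png

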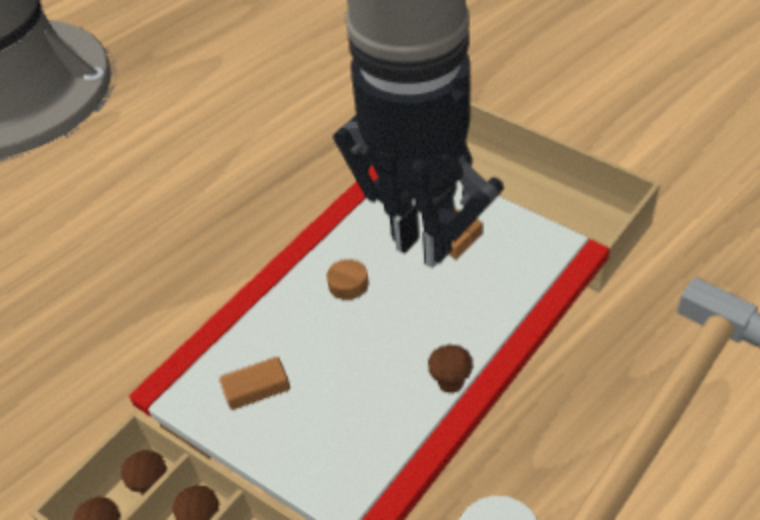

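The fingertips hover behind the ell, near (435,240) in the crop, and clear of the disc at (347,280). I'll lower them and sweep the ell.

Request:
play_rows([
  [2,[0,0,0.7],[0,0,0]],
  [2,[0,0,1.4],[0,0,0]],
  [2,[2,0,1.4],[0,0,0]],
  [2,[4,0,1.4],[0,0,0]],
  [2,[6,0,1.4],[0,0,0]],
])

```text
clock: 3.1
position: [0.5389, 0.1323, 0.14]
tcp_rot: [3.141, -0.0, 1.714]
wrist_force: [0.9, -0.2, -0.4]
width: 0.233
grasp_force: 0.0
```

Request:
play_rows([
  [2,[2,0,0],[0,0,0]],
  [2,[4,0,0],[0,0,0]],
  [2,[6.2,0,0],[0,0,0]],
  [2,[6.2,0,0],[0,0,0]],
  [2,[6.2,0,0],[0,0,0]],
])

```text
clock: 3.72
position: [0.5303, 0.1915, 0.1399]
tcp_rot: [-3.142, 0.001, 1.713]
wrist_force: [0.6, -0.1, 0.3]
width: 0.234
grasp_force: 0.0
```

```bash
python3 d.py -.041 -.03 .18; python3 m.py | tail -4; python3 -c "
from h import *
c=cam('scene');cv2.imwrite('pics/s2.png',cv2.resize(c['frame'][60:320,80:460,::-1],None,fx=2,fy=2))"
```

```text
shift cm [-20.61  -3.94  -3.99] turn [-0.  0. -0.] board now [-0.0014  0.176   0.1399] w 0.234 F [ 0.6 -0.1  0.3] t 3.725 q7 -0.03
board [0.5568 0.0175] size [0.2169 0.3164] yaw 8.17
n 348 rgb [151. 105.  71.] px [390. 297.] board xy [-0.0357 -0.1026] world [ 0.536  -0.0892] rect [0.043 0.022] 58.0
n 252 rgb [148. 103.  70.] px [322. 310.] board xy [-0.0411  0.0104] world [0.5146 0.0219] rect [0.026 0.027] 82.3
```

View pics/s2.png

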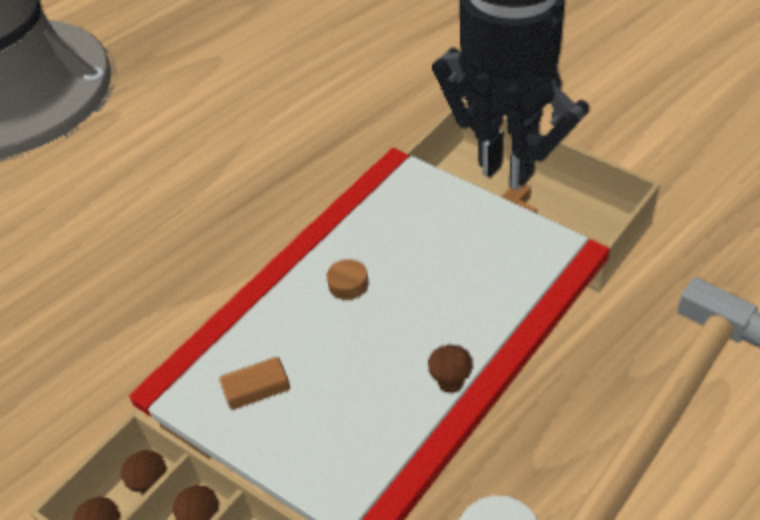

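The ell is off the board and shows in the tray near (520,200). The disc comes next: lift, move behind it and lower.

Request:
play_rows([
  [2,[0,0,-2.5],[0,0,0]],
  [2,[-5,-1,-4],[0,0,0]],
  [2,[-11,-2.5,-4],[0,0,0]],
  [2,[-16,-4,-4],[0,0,0]],
  [2,[-20.6,-4,-4],[0,0,0]],
])

```text
clock: 4.45
position: [0.5185, -0.0205, 0.1801]
tcp_rot: [-3.141, -0.0, 1.71]
wrist_force: [0.8, 0.6, 0.5]
width: 0.239
grasp_force: 0.0
```

Request:
play_rows([
  [2,[0,0,0],[0,0,0]],
  [2,[0,0,2],[0,0,0]],
  [2,[0,0,4],[0,0,0]],
  [2,[0,0,4],[0,0,0]],
])

```text
clock: 4.95
position: [0.5187, -0.017, 0.1387]
tcp_rot: [-3.138, -0.0, 1.713]
wrist_force: [0.3, 0.1, 0.3]
width: 0.232
grasp_force: 0.0
```

```bash
python3 d.py -.041 .176 .139
```

```text
shift cm [20.48  0.15 -0.03] turn [-0.2 -0.  -0. ] board now [-0.0426 -0.0288  0.1387] w 0.232 F [0.3 0.1 0.3] t 4.95 q7 0.36
```

Request:
play_rows([
  [2,[2,0,0],[0,0,0]],
  [2,[4,0,0],[0,0,0]],
  [2,[6,0,0],[0,0,0]],
  [2,[8.2,0,0],[0,0,0]],
  [2,[10.4,0,0],[0,0,0]],
])

```text
clock: 5.58
position: [0.5055, 0.0865, 0.1409]
tcp_rot: [3.14, -0.001, 1.713]
wrist_force: [0.5, 0.3, -0.4]
width: 0.232
grasp_force: 0.0
```

Request:
play_rows([
  [2,[2.2,0,0],[0,0,0]],
  [2,[4.4,0,0],[0,0,0]],
  [2,[6.6,0,0],[0,0,0]],
  [2,[8.6,0,0],[0,0,0]],
  [2,[10.1,0,0],[0,0,0]],
])

```text
clock: 6.2
position: [0.491, 0.1869, 0.1407]
tcp_rot: [3.14, -0.001, 1.714]
wrist_force: [-0.4, 0.5, 0.3]
width: 0.234
grasp_force: 0.0
```

Request:
play_rows([
  [2,[0,0,0],[0,0,0]],
  [2,[0,0,0],[0,0,0]],
])

```text
clock: 6.45
position: [0.491, 0.1847, 0.1401]
tcp_rot: [3.141, 0.0, 1.712]
wrist_force: [0.5, -0.1, 0.8]
width: 0.237
grasp_force: 0.0
```

```bash
python3 d.py -.036 -.143 .18; python3 m.py | tail -4; python3 -c "
from h import *
c=cam('scene');cv2.imwrite('pics/s3.png',cv2.resize(c['frame'][60:320,80:460,::-1],None,fx=2,fy=2))"
```

```text
shift cm [-31.79   0.56  -3.98] turn [ 0.   0.  -0.1] board now [-0.0413  0.1749  0.1401] w 0.237 F [ 0.5 -0.1  0.8] t 6.45 q7 -0.05
board [0.5568 0.0175] size [0.2169 0.3164] yaw 8.17
n 297 rgb [100.  58.  46.] px [330. 233.] board xy [ 0.0815 -0.0193] world [0.6401 0.0099] rect [0.122 0.028] 84.6
n 348 rgb [150. 104.  71.] px [390. 297.] board xy [-0.0357 -0.1026] world [ 0.536  -0.0892] rect [0.043 0.022] 58.0
```

View pics/s3.png

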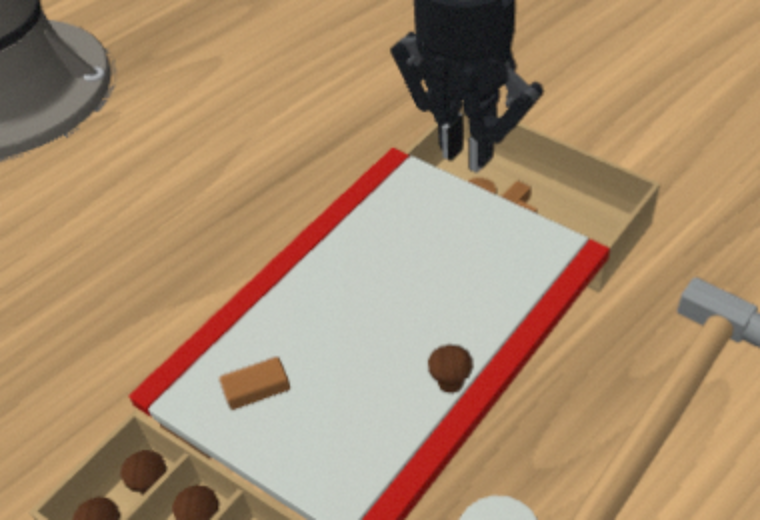

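The disc is in the tray at (482,185) beside the ell. The block comes next, with a slightly wider opening so that it settles broadside on both fingers.

Request:
play_rows([
  [2.5,[0,0,-2.5],[0,0,0]],
  [2.5,[-5,0.2,-4],[0,0,0]],
  [2.5,[-11,0.4,-4],[0,0,0]],
  [2.5,[-17,0.7,-4],[0,0,0]],
  [2.5,[-22,0.7,-4],[0,0,0]],
])

```text
clock: 7.18
position: [0.529, -0.0346, 0.1802]
tcp_rot: [3.141, 0.001, 1.71]
wrist_force: [1.6, 0.7, -0.1]
width: 0.294
grasp_force: 0.0
```

Request:
play_rows([
  [2.5,[-5,0,0],[0,0,0]],
  [2.5,[-10.2,0,0],[0,0,0]],
  [2.5,[-10.2,0,0],[0,0,0]],
  [2.5,[-10.2,0,0],[0,0,0]],
])

```text
clock: 7.68
position: [0.543, -0.1323, 0.1796]
tcp_rot: [-3.141, -0.001, 1.712]
wrist_force: [0.5, -0.1, -0.9]
width: 0.294
grasp_force: 0.0
```

```bash
python3 d.py -.034 -.147 .139
```

```text
shift cm [-0.07  0.08  4.06] turn [-0.  -0.  -0.1] board now [-0.0348 -0.1463  0.1796] w 0.294 F [ 0.5 -0.1 -0.9] t 7.675 q7 0.57
```

Request:
play_rows([
  [2.5,[0,0,2],[0,0,0]],
  [2.5,[0,0,4],[0,0,0]],
  [2.5,[0.5,0,4],[0,0,0]],
  [2.5,[1.5,0,4],[0,0,0]],
  [2.5,[3,0,4],[0,0,0]],
])

```text
clock: 8.3
position: [0.5396, -0.1013, 0.1407]
tcp_rot: [3.14, -0.0, 1.714]
wrist_force: [0.1, -0.6, -0.1]
width: 0.292
grasp_force: 0.0
```

Request:
play_rows([
  [2.5,[1.5,0,0],[0,0,0]],
  [2.5,[3,0,0],[0,0,0]],
  [2.5,[4.5,0,0],[0,0,0]],
  [2.5,[6,0,0],[0,0,0]],
  [2.5,[7.5,0,0],[0,0,0]],
])

```text
clock: 8.93
position: [0.5284, -0.0273, 0.1399]
tcp_rot: [3.141, -0.0, 1.713]
wrist_force: [-0.8, -0.4, -0.1]
width: 0.294
grasp_force: 0.2
```

```bash
python3 d.py -.034 .178 .139; python3 m.py | tail -4
```

```text
shift cm [21.83  0.03  0.09] turn [ 0. -0. -0.] board now [-0.0344 -0.0403  0.1399] w 0.294 F [-0.8 -0.4 -0.1] t 8.925 q7 0.4
board [0.5567 0.0175] size [0.2169 0.3164] yaw 8.15
n 298 rgb [101.  59.  46.] px [330. 233.] board xy [ 0.0815 -0.0194] world [0.6401 0.0099] rect [0.122 0.028] 84.7
n 88 rgb [121.  85.  60.] px [332. 293.] board xy [-0.0154 -0.0102] world [0.5429 0.0052] rect [0.013 0.024] 63.7
```

```bash
python3 -c "
from h import *
c=cam('scene');a=cv2.resize(c['frame'][60:320,80:460,::-1],None,fx=2,fy=2);cv2.imwrite('pics/s4.png',a)"
```

```text
(no output)
```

View pics/s4.png

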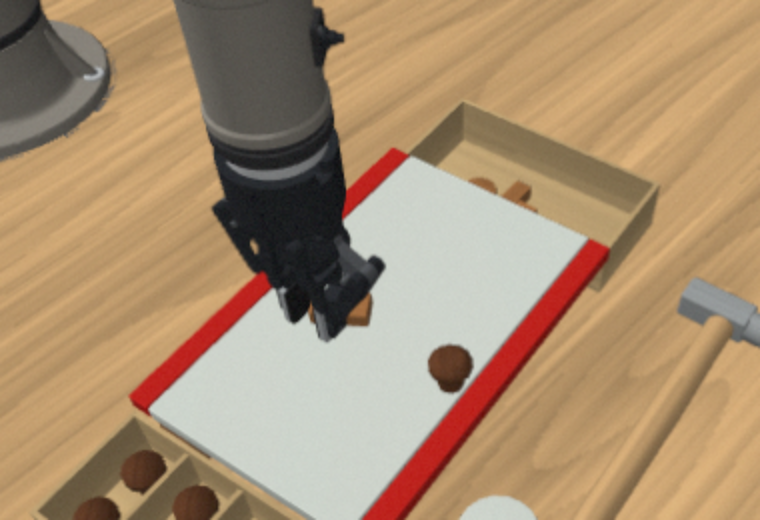

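The block rides against both fingers with a corner in the gap, near (345,310) in the crop. That's stable, so I'll keep sweeping.

Request:
play_rows([
  [2.5,[2,0,0],[0,0,0]],
  [2.5,[4,0,0],[0,0,0]],
  [2.5,[6,0,0],[0,0,0]],
  [2.5,[8,0,0],[0,0,0]],
  [2.5,[10,0,0],[0,0,0]],
])

```text
clock: 9.65
position: [0.5143, 0.0708, 0.1399]
tcp_rot: [3.141, 0.0, 1.712]
wrist_force: [-0.1, 0.1, -0.2]
width: 0.294
grasp_force: 0.1
```

Request:
play_rows([
  [2.5,[2,0,0],[0,0,0]],
  [2.5,[4,0,0],[0,0,0]],
  [2.5,[6,0,0],[0,0,0]],
  [2.5,[8,0,0],[0,0,0]],
  [2.5,[10,0,0],[0,0,0]],
])

```text
clock: 10.28
position: [0.5002, 0.1699, 0.1399]
tcp_rot: [3.141, 0.0, 1.712]
wrist_force: [0.3, 0.5, -0.1]
width: 0.294
grasp_force: 0.0
```

Request:
play_rows([
  [2.5,[1.5,0,0],[0,0,0]],
  [2.5,[2.6,0,0],[0,0,0]],
  [2.5,[2.6,0,0],[0,0,0]],
  [2.5,[2.6,0,-3],[0,0,0]],
  [2.5,[2.6,0,-6],[0,0,0]],
])

```text
clock: 10.9
position: [0.4964, 0.1942, 0.2003]
tcp_rot: [-3.141, 0.001, 1.711]
wrist_force: [0.6, -0.4, -0.4]
width: 0.295
grasp_force: 0.0
```

Request:
play_rows([
  [2.5,[-5,-3,-4],[0,0,0]],
  [2.5,[-10,-6,-6],[0,0,0]],
  [2.5,[-15,-8,-6],[0,0,0]],
  [2.5,[-20,-8,-6],[0,0,0]],
  [2.5,[-20,-8,-6],[0,0,0]],
])

```text
clock: 11.52
position: [0.4452, -0.0189, 0.2603]
tcp_rot: [3.141, 0.0, 1.703]
wrist_force: [-0.8, 0.0, -0.0]
width: 0.29
grasp_force: 0.0
```

```bash
python3 d.py -.034 .178 .139; python3 m.py | tail -4; python3 -c "
from h import *
a=cam('scene')['frame'][60:320,80:460,::-1];b=cam('top')['frame'][180:400,140:500,::-1]
cv2.imwrite('pics/s5.png',cv2.resize(a,None,fx=2,fy=2));cv2.imwrite('pics/t5.png',cv2.resize(b,None,fx=2,fy=2))"
```

```text
shift cm [19.9   7.94 12.13] turn [ 0.1  0.  -0.6] board now [-0.1155 -0.0202  0.2603] w 0.29 F [-0.8  0.  -0. ] t 11.525 q7 0.16
board [0.5565 0.0175] size [0.2172 0.3164] yaw 8.12
```

View pics/t5.png

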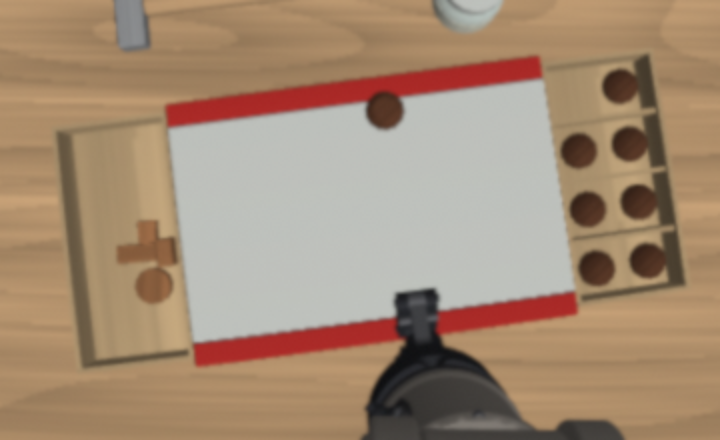

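View pics/s5.png

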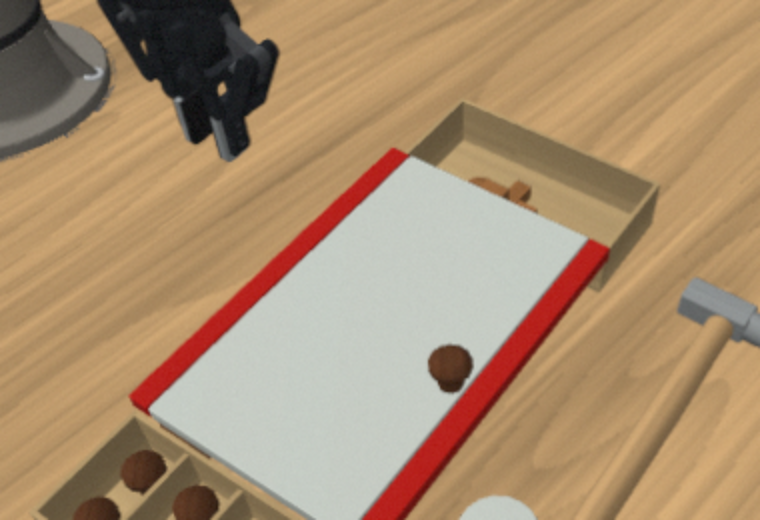

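Only the knob is left on the board, still at its place. All three offcuts show in the tray around (150,250) in the top crop. The block may be leaning on a wall, so I'll check its height with depth.

```bash
python3 - <<'E'
from h import *
c=cam("top"); D=c["depth"]; o=-c["R"].T@c["t"]
vs,us=np.mgrid[286:332:3,190:234:3]
p=cv2.undistortPoints(np.c_[us.ravel(),vs.ravel()].astype(float).reshape(-1,1,2),c["K"],c["d"]).reshape(-1,2)
X=(np.c_[p,np.ones(len(p))]*D[vs,us].reshape(-1,1)-c["t"])@c["R"]
a=np.radians(8.17); y=(-(X[:,0]-.5567)*np.sin(a)+(X[:,1]-.0175)*np.cos(a)).reshape(vs.shape)
print("cols u",us[0]); print("y mm",(y[6]*1000).round())
for v,r in zip(vs[:,0],(X[:,2]*1000).reshape(vs.shape).round().astype(int)): print(v,r)
E
```

```text
cols u [190 193 196 199 202 205 208 211 214 217 220 223 226 229 232]
y mm [242. 238. 231. 222. 217. 212. 207. 202. 196. 191. 179. 174. 169. 163.
 156.]
286 [ 6  3  2  4  1  4  5  4  3  3  5  6 50 62 63]
289 [ 5  2  4  3  3  3  5  1  5  3  5  3 49 62 62]
292 [ 4  3  4  5  1  4  5 17 18 19  4  2 50 61 61]
295 [ 4  4  4  7  4  4  4 17 21 18  6  2  5 61 61]
298 [ 2  2  4  5  3  5  5 19 17 16  5  6 25 49 61]
301 [ 2  4  5  4  3  4  3 18 18 18 48 47 37 49 63]
304 [ 5  2  8 19 18 20 18 17 18 18 49 49 47 52 62]
307 [ 5  4  4 18 20 19 15 19 18 17 49 49 48 47 61]
310 [ 4  2  5 19 14 18 16 19 17 16 50 48 48 49 60]
313 [ 5  7  3  2  4  6  4  1  4  3 48 47  3  3 61]
316 [ 2  6  6 -1  3  6  4 18 21 16 19 10  3  7 62]
319 [ 5  4  5  3  6  6 18 18 18 17 18 18  4  5 49]
322 [ 3  3  3  3  3  3 18 19 18 19 17 18 10  5 49]
325 [ 2  3  3  3  1  6 18 19 17 18 17 17  5  2 50]
328 [ 5  3  2  5  4  3  3 18 18 18 18 15  2  3 49]
331 [ 5  2  4  3  2  3  4  4 15 18  4  4  4  2 49]
```

The block is standing on end: its top is 48 mm up, just below the 50 mm rim, between the ell and the near wall. I'll nudge its top toward +x with the shut fingers so it lies down flat.

```bash
cat > b.py <<'E'
from h import *
c=cam("top"); D=c["depth"]
vs,us=np.mgrid[270:340,185:238]
p=cv2.undistortPoints(np.c_[us.ravel(),vs.ravel()].astype(float).reshape(-1,1,2),c["K"],c["d"]).reshape(-1,2)
X=(np.c_[p,np.ones(len(p))]*D[vs,us].reshape(-1,1)-c["t"])@c["R"]
a=np.radians(8.17); d=X[:,:2]-[.5567,.0175]; x=d[:,0]*np.cos(a)+d[:,1]*np.sin(a); y=-d[:,0]*np.sin(a)+d[:,1]*np.cos(a)
m=(y>.1695)&(y<.252)&(X[:,2]>.03)
print("tall",m.sum(),*(np.percentile(v[m],[3,50,97]).round(4) for v in(x,y,X[:,2])) if m.sum() else [])
E
python3 b.py; python3 d.py -.05 .186 .18
```

```text
tall 125 [-0.025  -0.0134 -0.0024] [0.1702 0.1756 0.1825] [0.0342 0.0485 0.0509]
shift cm [20.02  6.47  7.97] turn [-0.  -0.   0.1] board now [-0.1143 -0.0143  0.2597] w 0.291 F [-0.3  0.3 -0.1] t 11.775 q7 0.16
```

Request:
play_rows([
  [0,[5,1.5,3],[0,0,0]],
  [0,[10,3,6],[0,0,0]],
  [0,[15,4.5,8],[0,0,0]],
  [0,[19.8,6.3,8],[0,0,0]],
  [0,[19.8,6.3,8],[0,0,0]],
])

```text
clock: 12.4
position: [0.4796, 0.1973, 0.1791]
tcp_rot: [3.141, -0.001, 1.723]
wrist_force: [-0.7, -1.4, 0.1]
width: 0.003
grasp_force: 0.0
```

Request:
play_rows([
  [0,[0,0,0],[0,0,0]],
  [0,[0,0,2],[0,0,0]],
  [0,[0,0,4],[0,0,0]],
  [0,[0,0,4],[0,0,0]],
])

```text
clock: 12.9
position: [0.4787, 0.1893, 0.139]
tcp_rot: [-3.138, 0.001, 1.711]
wrist_force: [0.4, -0.1, 0.9]
width: 0.002
grasp_force: 0.0
```

```bash
python3 d.py -.051 .184 .114
```

```text
shift cm [0.29 0.18 2.5 ] turn [-0.2  0.1 -0.1] board now [-0.0528  0.1811  0.139 ] w 0.002 F [ 0.4 -0.1  0.9] t 12.9 q7 -0.04
```

Request:
play_rows([
  [0,[0.3,0,1.2],[0,0,0]],
  [0,[0.3,0,2.5],[0,0,0]],
  [0,[0.3,0,2.5],[0,0,0]],
  [0,[0.3,0.8,2.5],[0,0,0]],
  [0,[0.3,1.6,2.5],[0,0,0]],
])

```text
clock: 13.52
position: [0.4964, 0.1966, 0.1154]
tcp_rot: [3.14, -0.0, 1.713]
wrist_force: [-0.3, -0.4, 0.8]
width: 0.0
grasp_force: 0.0
```

Request:
play_rows([
  [0,[0,0.8,0],[0,0,0]],
  [0,[0,1.6,0],[0,0,0]],
  [0,[0,2.4,0],[0,0,0]],
  [0,[0,2.4,0],[0,0,0]],
  [0,[0,2.4,0],[0,0,0]],
])

```text
clock: 14.15
position: [0.5239, 0.2017, 0.1187]
tcp_rot: [3.131, -0.004, 1.713]
wrist_force: [0.5, 1.5, 14.5]
width: -0.001
grasp_force: 6.8
```

Request:
play_rows([
  [0,[0,-0.3,-2],[0,0,0]],
  [0,[0,-0.3,-6],[0,0,0]],
  [0,[-5,-4,-9],[0,0,0]],
  [0,[-10,-8,-12],[0,0,0]],
  [0,[-16,-12,-12],[0,0,0]],
])

```text
clock: 14.78
position: [0.4334, 0.0436, 0.2351]
tcp_rot: [3.138, -0.001, 1.714]
wrist_force: [0.8, -0.2, -0.6]
width: -0.002
grasp_force: 0.0
```

```bash
python3 b.py; python3 d.py -.05 .186 .18; python3 -c "
from h import *
b=cam('top')['frame'][180:400,140:500,::-1]
cv2.imwrite('pics/t6.png',cv2.resize(b,None,fx=2,fy=2))"
```

```text
tall 12 [0.01   0.0246 0.0394] [0.1736 0.1775 0.1802] [0.0301 0.0303 0.0312]
shift cm [15.08  7.32  5.36] turn [-0.2  0.  -0.6] board now [-0.1244  0.0359  0.2339] w 0.0 F [-4.3 -5.2 -0.8] t 14.825 q7 0.04
```

View pics/t6.png

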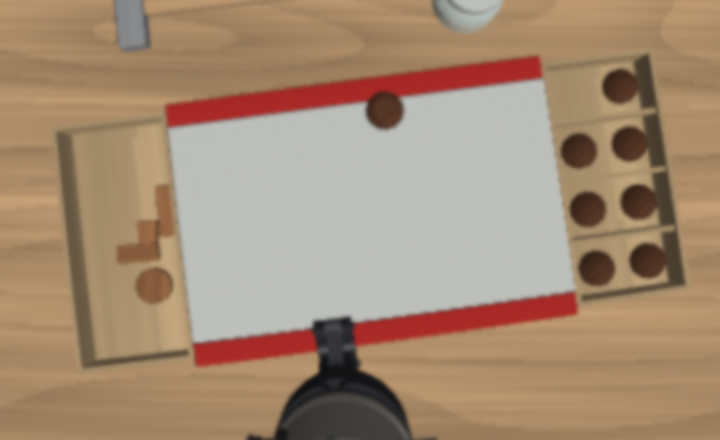

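The block now lies on its long edge beside the near wall at (163,210), 30 mm at its highest. The ell and disc are next to it, and the knob hasn't moved. I'll let the arm settle and hand in.

Request:
play_rows([
  [0,[0,0,-3],[0,0,0]],
  [0,[0,0,-5],[0,0,0]],
  [0,[0,0,-5],[0,0,0]],
  [0,[0,0,-5],[0,0,0]],
])

```text
clock: 15.38
position: [0.4327, 0.0451, 0.2825]
tcp_rot: [-3.14, 0.0, 1.713]
wrist_force: [0.9, 0.8, -0.4]
width: 0.003
grasp_force: 0.0
```

```bash
python3 -c "
from plant import env
print(env.close_job())"
```

```text
the job is handed in; nothing more can be done
None
```

I swept all three offcuts into the empty tray by pushing only, left the knob standing in place, kept clear of the jar and hammer, and handed the job in at about 15 s; no verdict came back.

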